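# Pump up the leak tester's hand pump until its indicator pin is fully out

## Task

Charge the bench's hand pump: press its broad plunger head down with the fingertips and let it come right back up, again and again, until the indicator pin beside it has risen fully out of its barrel. Only press the head from above: do not grip it, do not touch the pin, and leave the bottles and small things standing round the pump where they are. Finish with the plunger let up and the hand clear.

Things in the scene. Friction and masses are not known exactly. Their poses are not given: they have to be found in the camera images.
- pump: hand pump, immovable: grey housing (70 x 155 mm, top 56 mm up) on a bolted steel plate (115 x 195 mm). On it stand, 90 mm apart, a wide steel neck with the plunger and a thin steel barrel (22 mm across) with the indicator pin; brass hose tail on the far side. Origin: centre of the plate's underside; x to the hose tail, y from barrel to neck (plunger axis y = +45 mm, pin axis y = -45 mm), z up
- plunger_top (a point): middle of the flat top of the plunger's head, a black round disc 38 mm across and 14 mm thick on a steel stem; 128 mm above the table when up. It moves with the plunger; only this top is to be pressed, and the rim (side) of the head is not to be gripped
- plunger (a joint): how far the plunger is pressed: 0 = fully up, 0.020 = fully down on a hard stop (m). A damped spring returns it (in about 0.3 s); it takes 4 N to start and about 12 N to reach the stop when pressed slowly, a few N more when fast. Strokes faster than 0.15 m/s may miss the ratchet
- pin_tip (a point): middle of the top of the indicator pin (brass, 9 mm rod with a 14 mm head 4 mm thick); the pin is not to be touched
- pin (a joint): how far the pin has risen (m): 0 = fully in; 0.059 = fully out, tip about 139 mm above the table, where it stays. A ratchet lifts it as the plunger goes down, about 12 mm a full stroke (the first 4 to 18 mm); it stays up as the plunger returns (it may settle by 1 or 2 mm). Part strokes lift it less or not at all. Starts at 0 to 0.022, so 3 to 5 full strokes are needed; more do no harm
- barrel_mouth (a point): middle of the mouth of the pin's barrel, 76 mm above the table
- pump_bottle: bystander: dark pump bottle, 50 mm across, 160 mm tall; origin at its foot
- dropper: bystander: amber dropper bottle, 30 mm across, 102 mm tall; origin at its foot
- glue: bystander: blue glue stick standing up, 28 mm across, 98 mm tall; origin at its foot
- spare_cap: bystander: black open cup-shaped over-cap, 36 mm across and tall; origin at its foot

How it is judged:
By the outcome, as a careful person would: the job done as asked, in the order asked, and still so for the second after the job is handed in, with the robot touching nothing.
It also fails if it takes over 42 s, if anything falls off the work surface, if the arm or the gripper's body presses on something with over 40 N, if the wrist force passes 120 N, or if a joint passes its speed limit or range.

## Robot

A 6-joint arm with a two-finger parallel gripper is mounted at the origin on a cart in front of the work surface, level with it; the furniture and walls round the work are solid. World frame = base frame: x ahead of the robot, y to its left, z up, the work surface at z = 0. Lengths are in m, angles in rad, forces in N, time in s.
With the tool pointing down it reaches from about 0.35 to 0.725 m from the base axis. Payload 4.3 kg.
Tool frame: the origin (TCP) lies at the very end of the fingers, on their centre line; the grasp point (between the pads) lies 19 mm behind it; x points along the fingers, y is the direction in which the jaws open and shut, and the axes are right-handed (so a half turn about x gives the same grasp; the last joint's range is limited). The gripper opens to 85 mm and grips with 20 to 120 N. Pads are 22 mm wide; open, the fingers measure 114 mm over their backs; the gripper's body (76 mm by 85 mm) begins 54 mm behind the grasp point. The pads swing forward as they close: fully open they stand 13 mm farther back than shut.
Start: joints at [-1.263, 0.377, 0.081, 1.274, 0, 1.46], TCP at [0.233, -0.526, 0.197] pointing down, gripper open.
Joint ranges: [-2.72, 2.72], [-0.84, 1.66], [-1.02, 1.22], [-1.77, 2.12], [-1.37, 1.28], [-3.14, 3.14]. Speed limits (rad/s): [2.57, 2.57, 3.14, 3.14, 3.14, 3.14].

## Interface

Orientations are given as a unit quaternion [x, y, z, w].
In Python, from rig import * gives the robot as it stands.
- The arm moves only by the tool play_rows, never from a script. Its argument "plan" is a list that holds one entry, the list of rows, each a list of 6 numbers: the shift along the tool's x, y, z in m, then the turn, a rotation vector about the tool's x, y, z in rad. In form: [[[dx, dy, dz, rx, ry, rz], ...]]. A call has exactly 5 rows; each row shifts and turns the commanded pose from where the row before left it, along the tool's axes as they then stand; what a row does not reach is not made up. A row lasts 1/8 s, in which the tool goes at most 62.5 mm and 10.7 degrees, less where a joint would pass 70% of its speed; a pose out of reach is approached as far as the arm can. A call with a gripper value outside its range is refused whole. "gripper" is the closure, from 0 (fully open) to 1 (shut), set as the call begins (left out, the last holds). The fingers move at their own pace and stop on an object; "squeeze" is the grip in N (left out, the last holds). Time passes only in rows, so rows that do not move let the fingers close, or fill a call up. It gives the time, the measured TCP pose, the force and the opening at its end, in the units of the state.
- get_state(): the state, without advancing time (a new reading comes with each control period).
- capture(name): name is "scene" or "top" or "wrist"; returns the picture (384x512x3 uint8, red, green, blue); there is no depth.
- calibration(name): a dict with "fov_y" (degrees; the focal length in pixels is half the picture's height over the tangent of half this angle, whatever the lens; pixels are square), "cx", "cy" (the principal point, pixels), "extrinsics" (4x4, takes a point from camera to world coordinates). Camera axes: x right, y up, looking along -z (the intrinsics and any distortion apply to the point x, -y, -z); pixel columns grow to the right and rows downward; lengths in m; the calibration is good to about 2 mm. A picture is of the moment at which its call begins: read the wrist's pose just before it. calibration takes no time and is no camera call; for the wrist camera it gives the pose at the moment of the call.
- sign_off(): hands the job in, once; it reports no verdict.
The state is a dict: "time_s": time; "qpos": joint angles; "qvel": joint speeds; "joint_torque": joint torques, N m; "tcp_pos": TCP position; "tcp_rot": TCP orientation; "force": force on the tool from outside, world axes, zero at the start; "torque": the same for the moment, N m; "grip_width": finger opening in m.
Only numpy, scipy, OpenCV 4.12 (cv2) and the standard library are available. Lean on these libraries where they do the work, as an engineer would, in place of code of your own. Each camera call takes 0.05 s, during which the arm holds its last target.

## Working session

There is one attempt and no reset: what is moved stays moved. The work goes in short steps, Python scripts to look and compute and a tool call to move; the robot and the scene stay as the last step left them, time stands still between calls to the robot, and variables do not carry over. Pictures are saved under pics/ and viewed, and the job is handed in when it is done.

Besides the shell and the picture viewer there is one more tool, called after "Call:" as name(argument=value, ...), one argument or row to a line, values as JSON. play_rows: Moves the arm, as the interface text tells. Its arguments: {"type":"object","properties":{"plan":{"type":"array","items":{"type":"array","items":{"type":"array","items":{"type":"number"}}}},"gripper":{"type":"number"},"squeeze":{"type":"number"}},"required":["plan"]}

```bash
mkdir -p pics
python3 - <<'E'
from rig import *
import cv2
s=get_state();print(s)
for n in ["scene","top"]:
    im=capture(n);cv2.imwrite(f"pics/{n}0.png",im[:,:,::-1]);c=calibration(n);print(n,c)
E
```

```text
{'time_s': 0.0, 'qpos': array([-1.26330505e+00,  3.78088420e-01,  7.96498082e-02,  1.27436592e+00,
       -8.72148789e-06,  1.46048970e+00]), 'qvel': array([-0.00090145,  0.00134483, -0.00121494, -0.00021879, -0.00162332,
       -0.00105147]), 'joint_torque': array([-1.55292699e-03, -4.63605845e+01,  2.69873732e+01,  2.10236345e-02,
        1.05816691e-04, -2.24352036e-06]), 'tcp_pos': array([ 0.23309164, -0.52487018,  0.1956557 ]), 'tcp_rot': array([-0.69166086, -0.14734805,  0.69180678, -0.14593554]), 'force': array([-0.3262032 ,  0.21232161,  0.33955209]), 'torque': array([-0.00196927, -0.01399441, -0.00967427]), 'grip_width': 0.08565155592985015}
scene {'fov_y': 57.66439357350027, 'cx': 251.92687772054003, 'cy': 188.0181781427517, 'extrinsics': array([[-0.5789294 ,  0.307203  , -0.7552927 , -0.05039271],
       [-0.81500552, -0.24600244,  0.52464159,  0.6528116 ],
       [-0.02463238,  0.91929817,  0.39279018,  0.43407394],
       [ 0.        ,  0.        ,  0.        ,  1.        ]])}
top {'fov_y': 56.64870347601626, 'cx': 257.0457304114986, 'cy': 194.5003182717295, 'extrinsics': array([[-0.02487694,  0.99634409, -0.0817288 ,  0.48169926],
       [-0.99968046, -0.02516017, -0.00243728,  0.20761216],
       [-0.00448468,  0.08164206,  0.99665163,  1.09171532],
       [ 0.        ,  0.        ,  0.        ,  1.        ]])}
```

View pics/scene0.png

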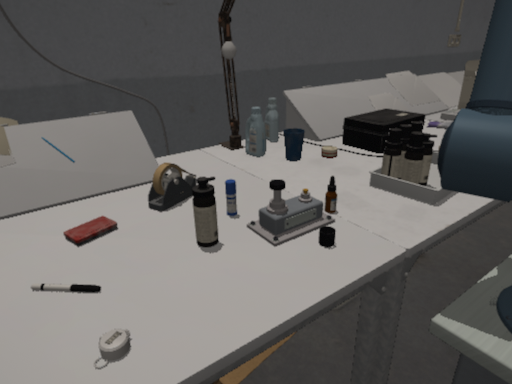

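View pics/top0.png

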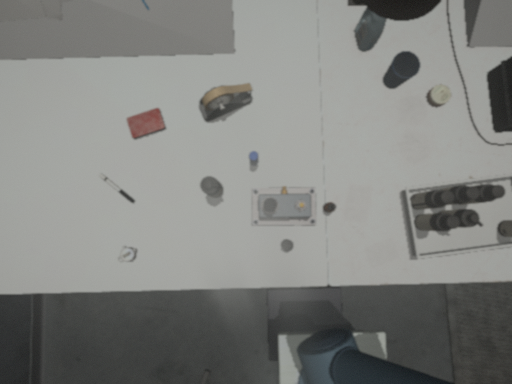

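```bash
cat > h.py <<'E'
import numpy as np
from rig import *
def ray(n,u,v,c=None):
    c=c or calibration(n);f=192/np.tan(np.radians(c["fov_y"]/2))
    d=np.array([(u-c["cx"])/f,-(v-c["cy"])/f,-1]);E=np.array(c["extrinsics"]);return E[:3,3],E[:3,:3]@d
def onz(n,u,v,z,c=None):
    o,d=ray(n,u,v,c);return o+d*(z-o[2])/d[2]
def proj(n,p,c=None):
    c=c or calibration(n);f=192/np.tan(np.radians(c["fov_y"]/2));E=np.array(c["extrinsics"])
    q=E[:3,:3].T@(np.array(p)-E[:3,3]);return c["cx"]+f*q[0]/-q[2],c["cy"]-f*q[1]/-q[2]
E
python3 - <<'E'
import cv2
a=cv2.imread("pics/top0.png")[140:260,190:350];cv2.imwrite("pics/topc.png",cv2.resize(a,None,fx=5,fy=5,interpolation=cv2.INTER_CUBIC))
a=cv2.imread("pics/scene0.png")[160:260,180:350];cv2.imwrite("pics/scc.png",cv2.resize(a,None,fx=4.5,fy=4.5,interpolation=cv2.INTER_CUBIC))
E
```

```text
(no output)
```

View pics/topc.png

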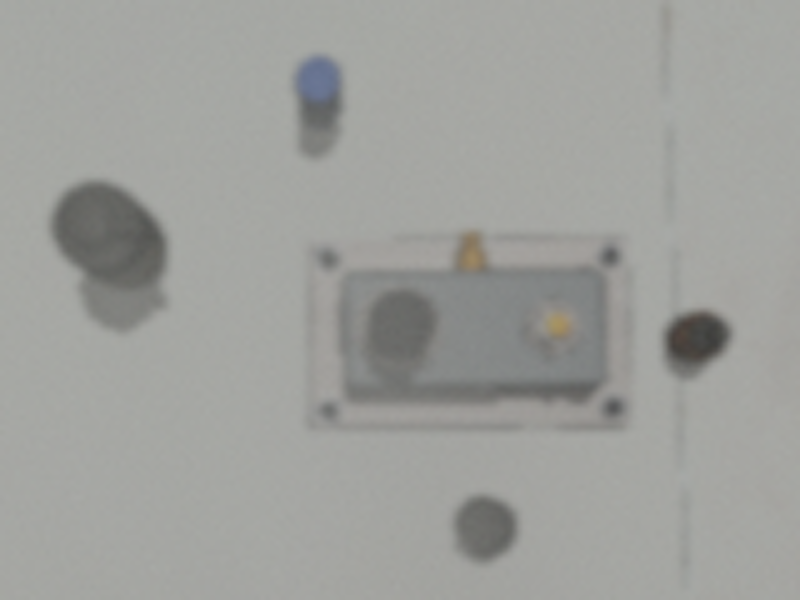

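View pics/scc.png

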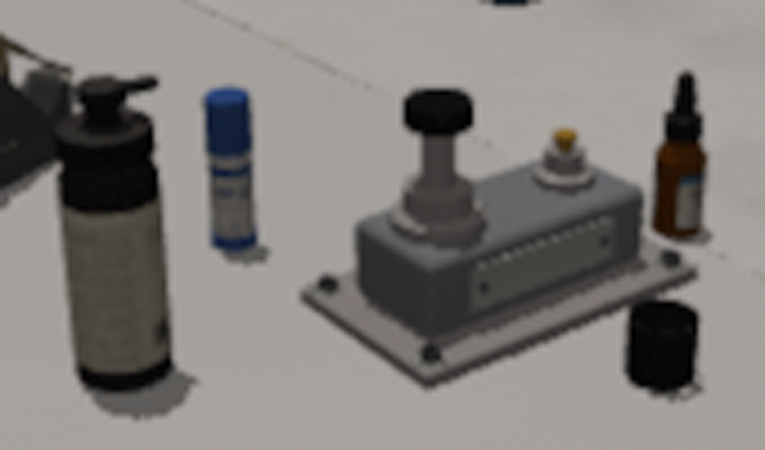

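Run:
```python
from h import *
f=lambda u,v:((u+.5)/5-.5+190,(v+.5)/5-.5+140)
g=lambda u,v:((u+.5)/4.5-.5+180,(v+.5)/4.5-.5+160)
for nm,u,v,z in [("head",402,325,.128),("pin",558,324,.085),("plate",469,333,.005),("ctl",312,240,.005),("ctr",628,240,.005),("cbl",310,427,.005),("cbr",626,427,.005),("glue",318,80,.098),("bottle",92,222,.15),("bfoot",135,265,.03),("cap",487,526,.036),("drop",712,332,.09)]:
    print(nm,onz("top",*f(u,v),z).round(4))
# scene head top ellipse centre
print("scene head",onz("scene",*g(438,101),.128).round(4))
print("scene pin",onz("scene",*g(565,134),.085).round(4))
p=onz("top",*f(402,325),.128);print(proj("scene",p),g(438,101))
```

```text
head [0.5324 0.1756 0.128 ]
pin [0.533 0.086 0.085]
plate [0.533  0.1308 0.005 ]
ctl [0.5924 0.2252 0.005 ]
ctr [0.5875 0.0316 0.005 ]
cbl [0.4782 0.2291 0.005 ]
cbr [0.4735 0.0372 0.005 ]
glue [0.6737 0.2182 0.098 ]
bottle [0.5902 0.3397 0.15  ]
bfoot [0.5775 0.3311 0.03  ]
cap [0.4178 0.1259 0.036 ]
drop [5.261e-01 2.000e-04 9.000e-02]
scene head [0.5305 0.1783 0.128 ]
scene pin [0.5303 0.0875 0.085 ]
(np.float64(277.3414800341781), np.float64(181.53765427296221)) (276.94444444444446, 182.05555555555554)
```

Run:
```python
from h import *
from scipy.spatial.transform import Rotation as R
s=get_state();print(R.from_quat(s["tcp_rot"]).as_matrix().round(3))
for u,v in [(405,190),(512,180),(415,258),(415,200),(500,190),(425,223)]: print(onz("top",u,v,0.1).round(3))
c=calibration("wrist");T=np.array(c["extrinsics"]);print(T.round(3),c["fov_y"])
```

```text
[[-0.001  0.406 -0.914]
 [ 0.002 -0.914 -0.406]
 [-1.    -0.002 -0.   ]]
[ 0.565 -0.203  0.1  ]
[ 0.586 -0.503  0.1  ]
[ 0.377 -0.219  0.1  ]
[ 0.537 -0.229  0.1  ]
[ 0.559 -0.467  0.1  ]
[ 0.472 -0.253  0.1  ]
[[ 0.405  0.881  0.244  0.294]
 [-0.914  0.391  0.107 -0.497]
 [-0.002 -0.267  0.964  0.372]
 [ 0.     0.     0.     1.   ]] 70.89073263622971
```

Call:
play_rows(
  plan=[
    [[-0.05,0,0,0,0,0],[-0.05,0,0,0,0,0],[0,-0.0028,-0.0562,-0.0982,0,0],[0,-0.0028,-0.0562,-0.0982,0,0],[0,-0.0028,-0.0562,-0.0982,0,0]],
  ],
  gripper=1,
  squeeze=30,
)

```text
time_s: 0.72
tcp_pos: [0.3766, -0.4345, 0.296]
tcp_rot: [-0.662, -0.248, 0.662, -0.247]
force: [0.9, -0.4, 0.1]
grip_width: -0.0001
```

Call:
play_rows(
  plan=[
    [[0,-0.0028,-0.0562,-0.0982,0,0],[0,-0.0028,-0.0562,-0.0982,0,0],[0,-0.0028,-0.0562,-0.0982,0,0],[0,-0.0028,-0.0562,-0.0982,0,0],[0,-0.0028,-0.0562,-0.0982,0,0]],
  ],
)

```text
time_s: 1.35
tcp_pos: [0.5362, -0.2056, 0.2958]
tcp_rot: [-0.582, -0.402, 0.582, -0.401]
force: [0.5, 0.6, 0.8]
grip_width: 0.0001
```

Call:
play_rows(
  plan=[
    [[0,-0.0028,-0.0562,-0.0982,0,0],[0,-0.0028,-0.0562,-0.0982,0,0],[0,-0.0028,-0.0562,-0.0982,0,0],[0,-0.0028,-0.0562,-0.0982,0,0],[0,-0.0028,-0.0562,-0.0982,0,0]],
  ],
)

```text
time_s: 1.98
tcp_pos: [0.5689, 0.0711, 0.2958]
tcp_rot: [0.467, 0.531, -0.468, 0.53]
force: [0.7, -0.4, -0.2]
grip_width: -0.0001
```

Run:
```python
from h import *
import cv2
c=calibration("wrist");im=capture("wrist");cv2.imwrite("pics/w1.png",im[:,:,::-1])
import pickle;pickle.dump(c,open("w1.pkl","wb"))
print(proj("wrist",[.532,.176,.128],c))
```

```text
(np.float64(238.02002655397712), np.float64(77.99070987465902))
```

View pics/w1.png

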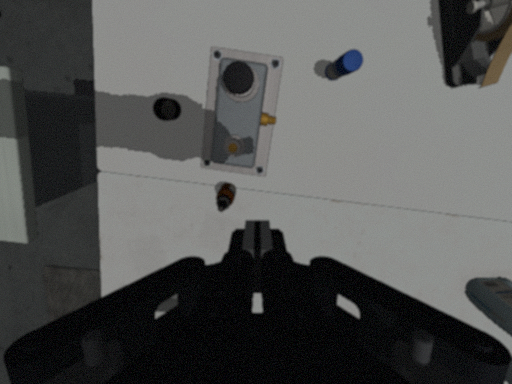

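Call:
play_rows(
  plan=[
    [[0.03,-0.0079,-0.0362,0,0,0],[0.03,-0.0079,-0.0362,0,0,0],[0.03,-0.0079,-0.0362,0,0,0],[0.03,0,0,0,0,0],[0.021,0,0,0,0,0]],
  ],
)

```text
time_s: 2.65
tcp_pos: [0.5309, 0.1743, 0.1536]
tcp_rot: [0.467, 0.531, -0.469, 0.53]
force: [0.7, -0.1, 0.3]
grip_width: -0.0002
```

Run:
```python
from h import *
import cv2
print(get_state()["tcp_pos"],get_state()["force"])
a=capture("scene")[100:260,180:350,::-1];cv2.imwrite("pics/s2.png",cv2.resize(a,None,fx=3.5,fy=3.5,interpolation=cv2.INTER_CUBIC))
```

```text
[0.53085627 0.17432047 0.15358369] [ 0.73286699 -0.13338826  0.2706745 ]
```

View pics/s2.png

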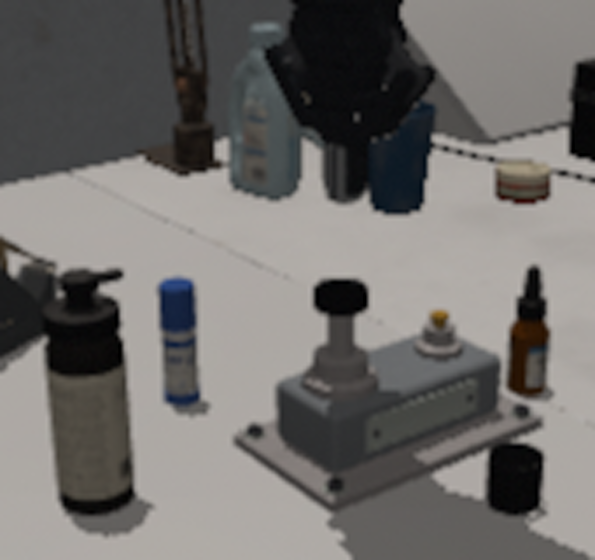

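Run:
```python
from h import *
import cv2
s=get_state();print(s["time_s"],s["tcp_pos"],s["force"])
g=lambda p:[( proj("scene",p)[0]-180+.5)*3.5-.5,(proj("scene",p)[1]-100+.5)*3.5-.5]
print(g(s["tcp_pos"]),g([.532,.176,.128]))
a=capture("scene")[100:260,180:350,::-1];cv2.imwrite("pics/s3.png",cv2.resize(a,None,fx=3.5,fy=3.5,interpolation=cv2.INTER_CUBIC))
```

```text
2.7 [0.52946576 0.17375467 0.15102193] [-0.87296417 -0.41515378 -1.23334833]
[np.float64(347.1014830005938), np.float64(254.75736907397652)] [np.float64(341.8526432456873), np.float64(286.96096227918076)]
```

View pics/s3.png

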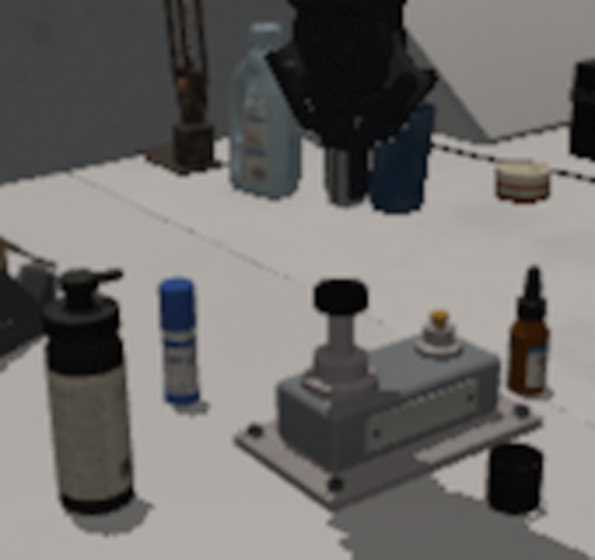

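Run:
```python
from h import *
import cv2
s=get_state();p=s["tcp_pos"];print(p)
c=calibration("wrist");a=capture("wrist")[:,:,::-1];print("w",proj("wrist",p,c),proj("wrist",p+[0,0,.032],c),proj("wrist",[.532,.176,.128],c));cv2.imwrite("pics/w3.png",a)
print(proj("top",p),proj("top",p+[0,0,.03]))
a=capture("top")[150:250,200:340,::-1];cv2.imwrite("pics/t3.png",cv2.resize(a,None,fx=5,fy=5,interpolation=cv2.INTER_CUBIC))
```

```text
[0.5297024  0.17358764 0.15257474]
w (np.float64(258.06589410997975), np.float64(214.78785162334995)) (np.float64(257.9448843300521), np.float64(234.72807125360973)) (np.float64(261.4277565148485), np.float64(200.8645810012549))
(np.float64(271.0814312602133), np.float64(205.10905218606746)) (np.float64(271.4899598402167), np.float64(204.4988125993001))
```

View pics/w3.png

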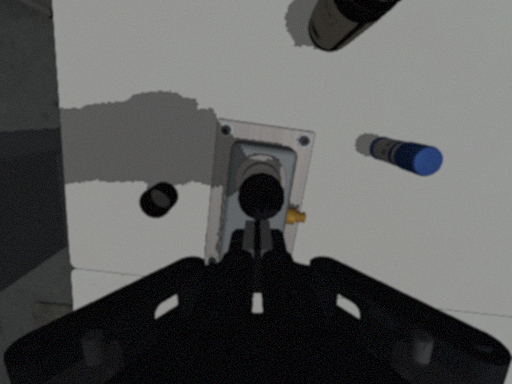

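View pics/t3.png

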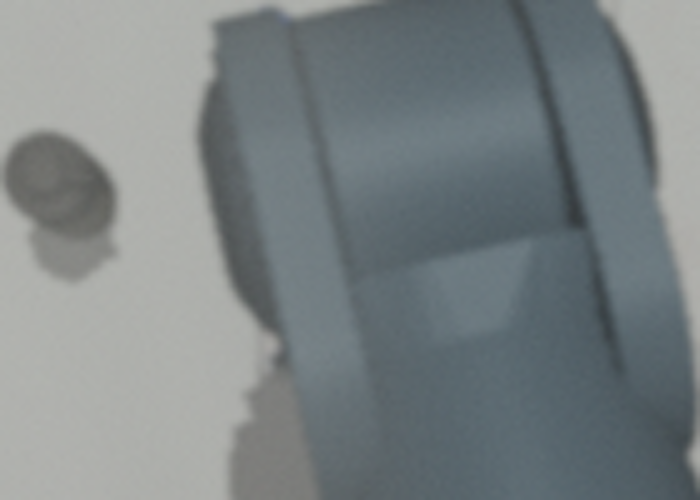

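Call:
play_rows(
  plan=[
    [[0.0,0.0014,-0.003,0,0,0],[0.01,0,0,0,0,0],[0.012,0,0,0,0,0],[0,0,0,0,0,0],[0,0,0,0,0,0]],
  ],
)

```text
time_s: 3.48
tcp_pos: [0.5331, 0.1772, 0.1334]
tcp_rot: [0.468, 0.53, -0.468, 0.53]
force: [-0.4, -0.0, -0.2]
grip_width: 0.0004
```

Run:
```python
from h import *
import cv2
s=get_state();p=s["tcp_pos"];print(p,s["force"])
a=capture("scene")[140:260,180:350,::-1];cv2.imwrite("pics/s4.png",cv2.resize(a,None,fx=4.5,fy=4.5,interpolation=cv2.INTER_CUBIC))
a=capture("wrist")[100:300,150:370,::-1];cv2.imwrite("pics/w4.png",cv2.resize(a,None,fx=3,fy=3,interpolation=cv2.INTER_CUBIC))
```

```text
[0.53306137 0.17718298 0.1333794 ] [-0.40110118 -0.01452639 -0.2226767 ]
```

View pics/s4.png

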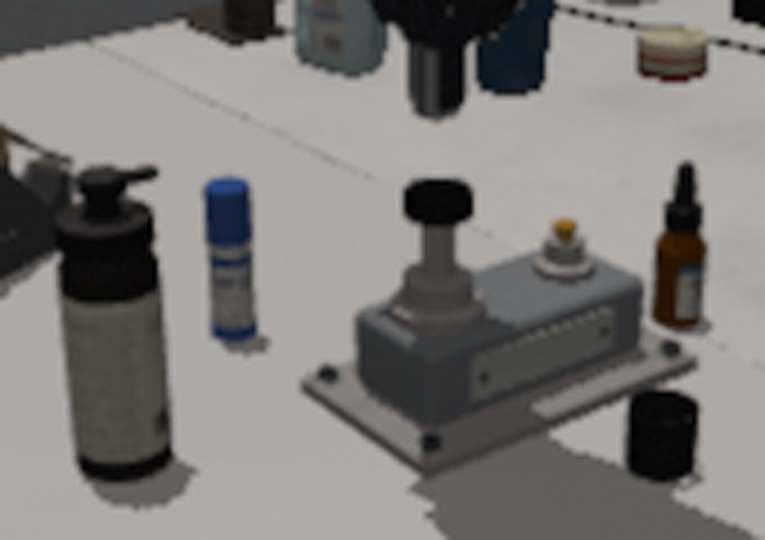

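View pics/w4.png

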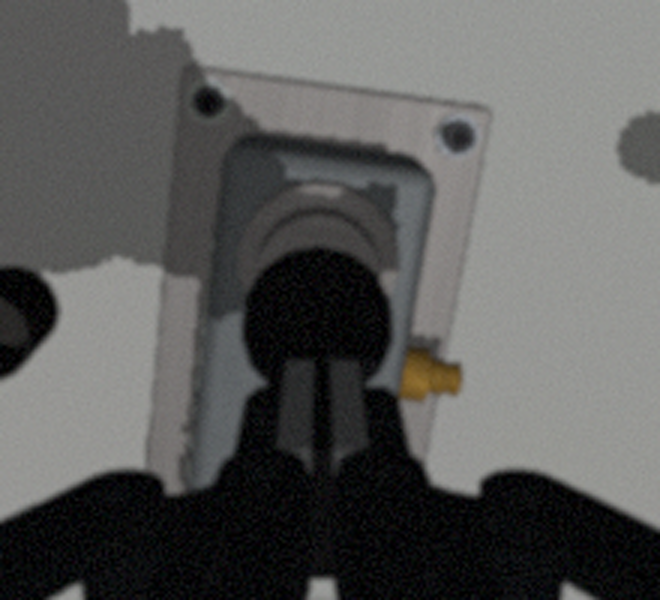

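Run:
```python
from h import *
s=get_state();print(s["tcp_pos"],s["qpos"])
def tri(a,b):
    (o1,d1),(o2,d2)=a,b
    A=np.stack([d1,-d2],1);t=np.linalg.lstsq(A,o2-o1,rcond=None)[0]
    return o1+t[0]*d1,o2+t[1]*d2
print(tri(ray("scene",277.3,165.1),ray("wrist",256.7,220)))
# head top centre
print(tri(ray("scene",277.0,182.6),ray("wrist",256.7,206)), tri(ray("scene",277.0,182.6),ray("top",270.0,204.8)))
for z in (.133,.15,.165,.175): 
  print(z,proj("scene",[.532,.177,z]),proj("wrist",[.532,.177,z]),proj("wrist",[.529,.188,z]))
```

```text
[0.53351069 0.17728332 0.13383017] [ 2.08043987e-01  3.75338627e-01 -8.59181961e-02  1.10907602e+00
 -9.90782843e-05  1.65526547e+00]
(array([0.52686947, 0.18044968, 0.17102944]), array([0.53133156, 0.18733755, 0.16845279]))
(array([0.53044808, 0.1781995 , 0.12663006]), array([0.5321217 , 0.18078398, 0.1258022 ])) (array([0.5326983 , 0.17636081, 0.125439  ]), array([0.532003  , 0.17551514, 0.12543089]))
0.133 (np.float64(276.98816994342883), np.float64(179.73354749225533)) (np.float64(255.86318290020515), np.float64(214.45536191335057)) (np.float64(253.481278823542), np.float64(199.11019103020965))
0.15 (np.float64(277.0147491850089), np.float64(172.86026126736547)) (np.float64(255.77316918555573), np.float64(224.06353554094147)) (np.float64(253.15952199157178), np.float64(207.40642249074148))
0.165 (np.float64(277.03857215540484), np.float64(166.6997358149988)) (np.float64(255.67825462926885), np.float64(234.19483097899848)) (np.float64(252.8191713025083), np.float64(216.18208104298512))
0.175 (np.float64(277.0546512331231), np.float64(162.5417502285101)) (np.float64(255.6047108136909), np.float64(242.04498750304282)) (np.float64(252.55469058689084), np.float64(223.00149563062166))
```

Call:
play_rows(
  plan=[
    [[0.005,0,0,0,0,0],[0.005,0,0,0,0,0],[0.005,0,0,0,0,0],[0.005,0,0,0,0,0],[0,0,0,0,0,0]],
  ],
)

```text
time_s: 4.2
tcp_pos: [0.5328, 0.1771, 0.1129]
tcp_rot: [0.468, 0.53, -0.469, 0.53]
force: [-0.1, -0.7, -0.9]
grip_width: 0.0004
```

Run:
```python
from h import *
import cv2
s=get_state();p=s["tcp_pos"];print(p,s["force"])
a=capture("scene")[140:260,180:350,::-1];cv2.imwrite("pics/s5.png",cv2.resize(a,None,fx=4.5,fy=4.5,interpolation=cv2.INTER_CUBIC))
```

```text
[0.53282297 0.17714776 0.11293035] [-0.12476106 -0.71821098 -0.91501111]
```

View pics/s5.png

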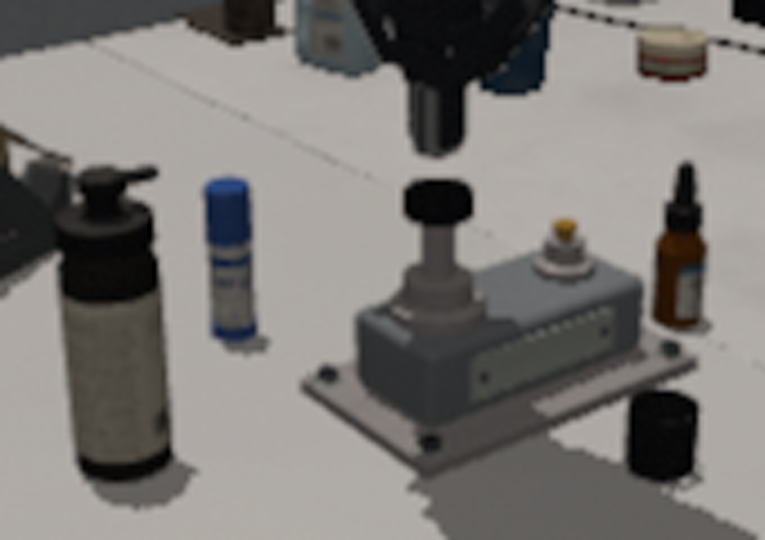

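Call:
play_rows(
  plan=[
    [[0.004,0,0,0,0,0],[0.004,0,0,0,0,0],[0.004,0,0,0,0,0],[0.003,0,0,0,0,0],[0,0,0,0,0,0]],
  ],
)

```text
time_s: 4.88
tcp_pos: [0.533, 0.1772, 0.0982]
tcp_rot: [0.468, 0.53, -0.468, 0.53]
force: [0.7, -0.6, -1.0]
grip_width: 0.0
```

Run:
```python
from h import *
import cv2
s=get_state();p=s["tcp_pos"];print(p,s["force"])
a=capture("scene")[140:260,180:350,::-1];cv2.imwrite("pics/s6.png",cv2.resize(a,None,fx=4.5,fy=4.5,interpolation=cv2.INTER_CUBIC))
a=capture("wrist")[100:300,150:370,::-1];cv2.imwrite("pics/w6.png",cv2.resize(a,None,fx=3,fy=3,interpolation=cv2.INTER_CUBIC))
```

```text
[0.53301464 0.1771943  0.09821305] [ 0.66294536 -0.59893615 -1.00752025]
```

View pics/s6.png

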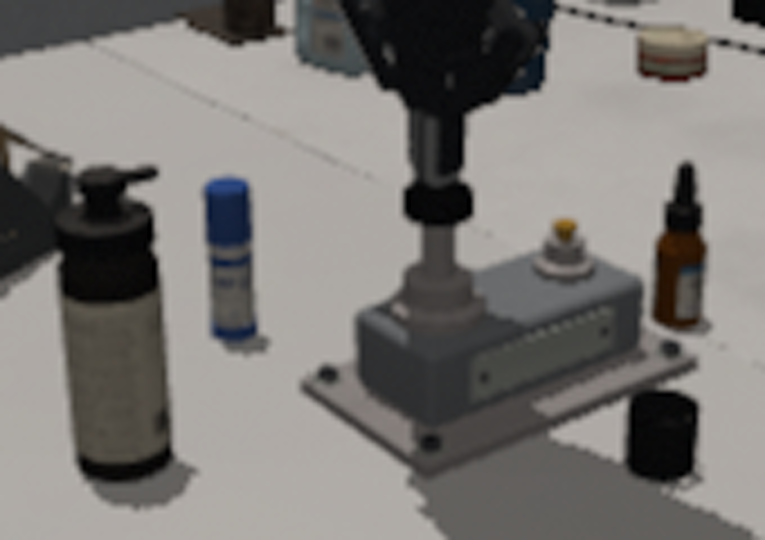

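View pics/w6.png

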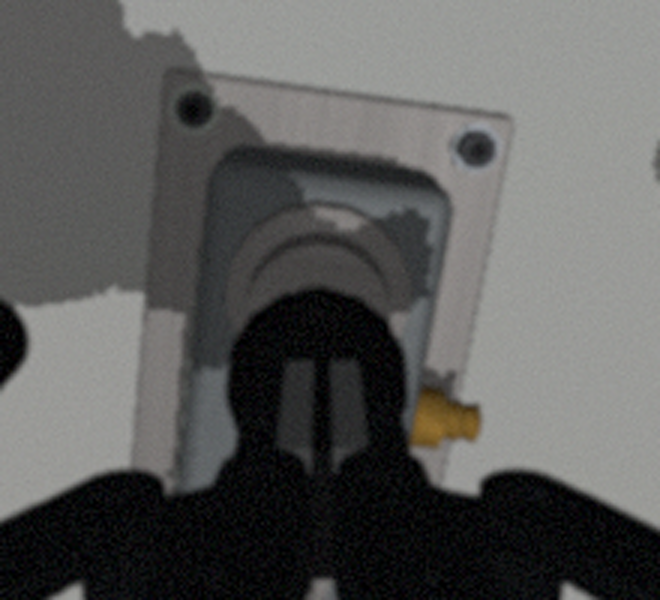

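Call:
play_rows(
  plan=[
    [[0.006,0,0,0,0,0],[0.006,0,0,0,0,0],[0.006,0,0,0,0,0],[0.005,0,0,0,0,0],[0,0,0,0,0,0]],
  ],
)

```text
time_s: 5.6
tcp_pos: [0.5341, 0.1774, 0.0768]
tcp_rot: [0.469, 0.529, -0.468, 0.53]
force: [-1.9, -1.6, 8.3]
grip_width: -0.0003
```

Run:
```python
from h import *
import cv2
s=get_state();p=s["tcp_pos"];print(p,s["force"])
a=capture("scene")[140:260,180:350,::-1];cv2.imwrite("pics/s7.png",cv2.resize(a,None,fx=4.5,fy=4.5,interpolation=cv2.INTER_CUBIC))
```

```text
[0.53410105 0.17744778 0.07678279] [-1.89038038 -1.60793121  8.34966823]
```

View pics/s7.png

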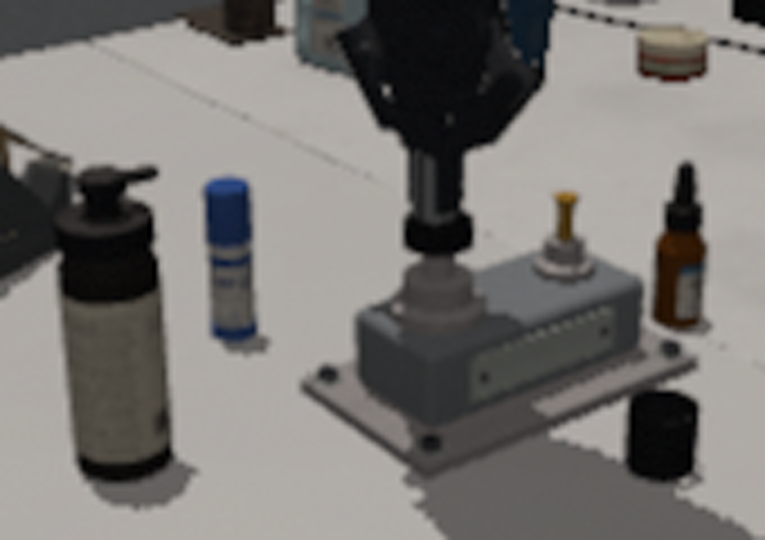

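Call:
play_rows(
  plan=[
    [[0.003,0,0,0,0,0],[0.002,0,0,0,0,0],[0.001,0,0,0,0,0],[0,0,0,0,0,0],[0,0,0,0,0,0]],
  ],
)

```text
time_s: 6.28
tcp_pos: [0.5343, 0.1775, 0.0732]
tcp_rot: [0.469, 0.529, -0.467, 0.531]
force: [-8.0, -1.2, 23.3]
grip_width: 0.0002
```

Call:
play_rows(
  plan=[
    [[-0.008,0,0,0,0,0],[-0.008,0,0,0,0,0],[-0.008,0,0,0,0,0],[-0.008,0,0,0,0,0],[0,0,0,0,0,0]],
  ],
)

```text
time_s: 6.9
tcp_pos: [0.5333, 0.1773, 0.1017]
tcp_rot: [0.468, 0.53, -0.468, 0.53]
force: [0.0, -0.1, -0.7]
grip_width: 0.0002
```

Run:
```python
from h import *
import cv2
s=get_state();p=s["tcp_pos"];print(p,s["force"])
a=capture("scene")[140:260,180:350,::-1];cv2.imwrite("pics/s8.png",cv2.resize(a,None,fx=4.5,fy=4.5,interpolation=cv2.INTER_CUBIC))
```

```text
[0.533274   0.17726162 0.10167394] [ 0.03695462 -0.05365222 -0.65952893]
```

View pics/s8.png

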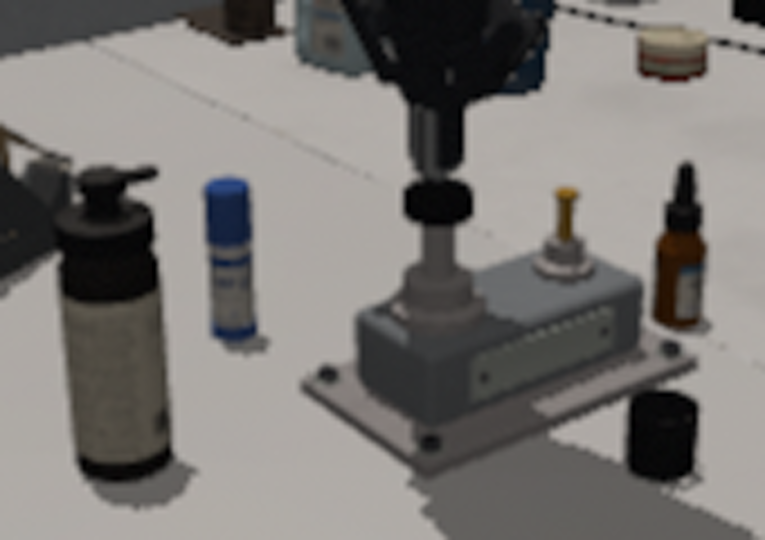

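Call:
play_rows(
  plan=[
    [[0.008,0,0,0,0,0],[0.008,0,0,0,0,0],[0.008,0,0,0,0,0],[0.007,0,0,0,0,0],[0,0,0,0,0,0]],
  ],
)

```text
time_s: 7.58
tcp_pos: [0.5336, 0.1773, 0.0732]
tcp_rot: [0.469, 0.529, -0.468, 0.53]
force: [-7.0, -1.6, 22.2]
grip_width: 0.0
```

Call:
play_rows(
  plan=[
    [[-0.008,0,0,0,0,0],[-0.008,0,0,0,0,0],[-0.008,0,0,0,0,0],[-0.007,0,0,0,0,0],[0,0,0,0,0,0]],
  ],
)

```text
time_s: 8.2
tcp_pos: [0.5332, 0.1772, 0.1016]
tcp_rot: [0.468, 0.53, -0.468, 0.53]
force: [1.0, 0.7, -0.6]
grip_width: 0.0
```

Call:
play_rows(
  plan=[
    [[0.008,0,0,0,0,0],[0.008,0,0,0,0,0],[0.008,0,0,0,0,0],[0.007,0,0,0,0,0],[0,0,0,0,0,0]],
  ],
)

```text
time_s: 8.82
tcp_pos: [0.5337, 0.1773, 0.0732]
tcp_rot: [0.469, 0.529, -0.468, 0.531]
force: [-6.9, -2.0, 21.9]
grip_width: -0.0001
```

Call:
play_rows(
  plan=[
    [[-0.008,0,0,0,0,0],[-0.008,0,0,0,0,0],[-0.008,0,0,0,0,0],[-0.007,0,0,0,0,0],[0,0,0,0,0,0]],
  ],
)

```text
time_s: 9.45
tcp_pos: [0.5331, 0.1772, 0.1015]
tcp_rot: [0.468, 0.53, -0.468, 0.53]
force: [-0.5, -0.6, 0.3]
grip_width: -0.0
```

Run:
```python
from h import *
import cv2
s=get_state();p=s["tcp_pos"];print(p,s["force"])
for z in(.098,.11,.122,.134,.139):
  u,v=proj("scene",[.534,.087,z]);print(z,(u-180+.5)*4.5,(v-140+.5)*4.5)
a=capture("scene")[140:260,180:350,::-1];cv2.imwrite("pics/s9.png",cv2.resize(a,None,fx=4.5,fy=4.5,interpolation=cv2.INTER_CUBIC))
```

```text
[0.53312552 0.17722259 0.10150195] [-0.50619706 -0.61290846  0.27533221]
0.098 562.3579081624775 200.7182538111387
0.11 563.109482229218 180.61805039928964
0.122 563.8692869360647 160.29772558136648
0.134 564.6374582305264 139.75364355790666
0.139 564.9600318396265 131.12668921616495
```

View pics/s9.png

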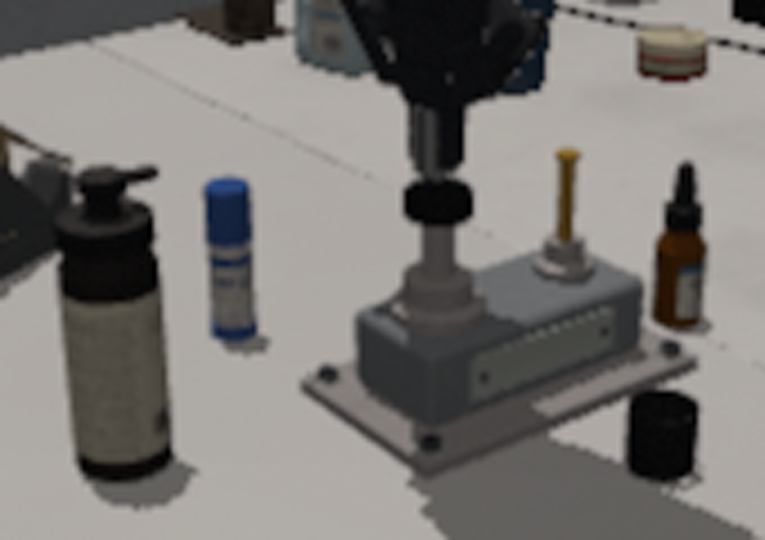

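Pin tip is at about (567,153), so roughly 126 mm up. Three more strokes should finish it with a margin, since extra strokes do no harm.

Call:
play_rows(
  plan=[
    [[0.008,0,0,0,0,0],[0.008,0,0,0,0,0],[0.008,0,0,0,0,0],[0.007,0,0,0,0,0],[0,0,0,0,0,0]],
  ],
)

```text
time_s: 10.12
tcp_pos: [0.5336, 0.1773, 0.0732]
tcp_rot: [0.469, 0.529, -0.468, 0.53]
force: [-7.4, -1.8, 21.7]
grip_width: 0.0004
```

Call:
play_rows(
  plan=[
    [[-0.008,0,0,0,0,0],[-0.008,0,0,0,0,0],[-0.008,0,0,0,0,0],[-0.007,0,0,0,0,0],[0,0,0,0,0,0]],
  ],
)

```text
time_s: 10.75
tcp_pos: [0.5332, 0.1772, 0.1015]
tcp_rot: [0.468, 0.53, -0.468, 0.53]
force: [-0.8, -0.1, 0.3]
grip_width: 0.0004
```

Call:
play_rows(
  plan=[
    [[0.008,0,0,0,0,0],[0.008,0,0,0,0,0],[0.008,0,0,0,0,0],[0.007,0,0,0,0,0],[0,0,0,0,0,0]],
  ],
)

```text
time_s: 11.38
tcp_pos: [0.5337, 0.1773, 0.0732]
tcp_rot: [0.469, 0.529, -0.468, 0.531]
force: [-6.4, -1.6, 22.6]
grip_width: 0.0001
```

Call:
play_rows(
  plan=[
    [[-0.008,0,0,0,0,0],[-0.008,0,0,0,0,0],[-0.008,0,0,0,0,0],[-0.007,0,0,0,0,0],[0,0,0,0,0,0]],
  ],
)

```text
time_s: 12.0
tcp_pos: [0.5331, 0.1772, 0.1015]
tcp_rot: [0.468, 0.53, -0.468, 0.53]
force: [-0.9, -0.1, -0.6]
grip_width: -0.0002
```

Call:
play_rows(
  plan=[
    [[0.008,0,0,0,0,0],[0.008,0,0,0,0,0],[0.008,0,0,0,0,0],[0.007,0,0,0,0,0],[0,0,0,0,0,0]],
  ],
)

```text
time_s: 12.62
tcp_pos: [0.5337, 0.1773, 0.0732]
tcp_rot: [0.469, 0.529, -0.468, 0.53]
force: [-7.1, -1.3, 22.4]
grip_width: -0.0001
```

Call:
play_rows(
  plan=[
    [[-0.008,0,0,0,0,0],[-0.008,0,0,0,0,0],[-0.008,0,0,0,0,0],[-0.007,0,0,0,0,0],[-0.01,0,0,0,0,0]],
  ],
)

```text
time_s: 13.25
tcp_pos: [0.5323, 0.177, 0.111]
tcp_rot: [0.467, 0.53, -0.469, 0.529]
force: [0.5, 0.1, -0.1]
grip_width: 0.0001
```

Call:
play_rows(
  plan=[
    [[-0.02,0,0,0,0,0],[-0.03,0,0,0,0,0],[-0.03,0,0,0,0,0],[-0.03,0,0,0,0,0],[0,0,0,0,0,0]],
  ],
)

```text
time_s: 13.88
tcp_pos: [0.5349, 0.1776, 0.2241]
tcp_rot: [0.47, 0.529, -0.467, 0.531]
force: [0.2, 0.5, 0.5]
grip_width: -0.0001
```

Run:
```python
from h import *
import cv2
s=get_state();p=s["tcp_pos"];print(p,s["force"],s["qvel"].round(3))
a=capture("scene")[140:260,180:350,::-1];cv2.imwrite("pics/s10.png",cv2.resize(a,None,fx=4.5,fy=4.5,interpolation=cv2.INTER_CUBIC))
```

```text
[0.53493347 0.17760851 0.22412002] [0.21350659 0.46403597 0.52249522] [ 0.001  0.023 -0.07  -0.041 -0.001 -0.   ]
```

View pics/s10.png

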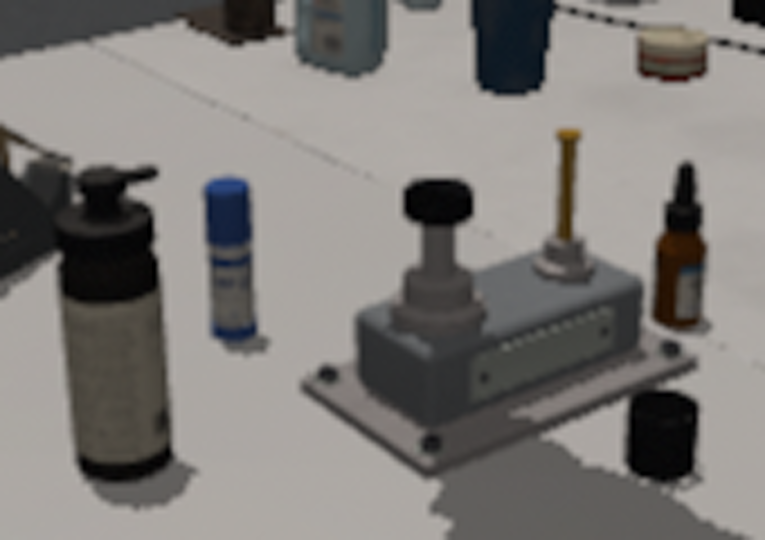

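The pin tip is at (568,132), which matches the 131 predicted for 139 mm. The plunger is up at (438,196) and the bystanders haven't moved.

```bash
python3 -c "
from rig import *
print(sign_off())"
```

```text
the job is handed in; nothing more can be done
None
```

The pump is charged and the job is handed in: the indicator pin stands fully out of its barrel. I pressed the plunger head from above with shut fingertips, six full strokes in all, at about 0.06 m/s. Each stroke reached the hard stop at about 22–23 N, and the plunger came back up each time.

- **Pin and plunger:** In the last picture the pin tip is about 139 mm above the table, in line with fully out. The plunger is up.
- **Bystanders:** The bottles, glue stick and cap stand where they were.
- **Hand:** It is well clear of the pump, about 130 mm above where it touches the head, and the wrist force reads about zero. The clock was at about 14 s.

**What disagreed:** the real fingertips stood about 35 mm higher than the reported TCP. The head was touched with the TCP reading about 0.09 m instead of 0.128 m. I saw this in the camera pictures before touching the head, so I lowered the hand in small steps with force checks.

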